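# Glaze the open side of a lantern and shut its roof

## Robot

A 6-joint arm with a two-finger parallel gripper is mounted at the origin on the work surface. World frame = base frame: x ahead of the robot, y to its left, z up, the work surface at z = 0. Lengths are in m, angles in rad, forces in N, time in s.
With the tool pointing down it reaches from about 0.375 to 0.9 m from the base axis. Payload 3.1 kg.
Tool frame: the origin (TCP) lies between the finger pads; the fingertips stand 17 mm ahead of it and the grasp point (between the pads) lies 2 mm behind it; z points along the fingers, y is the direction in which the jaws open and shut (so a half turn about z gives the same grasp; the last joint's range is limited). The gripper opens to 85 mm and grips with 20 to 120 N. Pads are 22 mm wide; open, the fingers measure 114 mm over their backs; the gripper's body (76 mm by 85 mm) begins 54 mm behind the grasp point. The pads swing forward as they close: fully open they stand 13 mm farther back than shut.
Start: joints at [0.965, 0.527, 1.433, -0, 1.181, -0.178], TCP at [0.259, 0.569, 0.248] pointing down, gripper open.
Joint ranges: [-3.08, 3.08], [-0.75, 2.2], [0.22, 2.44], [-1.43, 4.57], [0, 2.65], [-2.85, 2.85]. Speed limits (rad/s): [2.79, 2.79, 3.14, 3.14, 3.14, 3.14].

## Interface

Orientations are given as a unit quaternion [x, y, z, w].
In Python, from station import manip, snapshot, camera_info, sign_off, search_frame, landmark_of gives the robot as it stands.
- The arm moves only by the tool play_rows, never from a script. Its argument "rows" is a list of rows, each an object of numbers: "grip": the finger opening in cm, from 0 to 8.54; "x", "y", "z": the shift along the world's x, y, z in cm; "roll": the turn about the world's z in rad. A call has 1 to 20 rows; each row is the pose to reach, as a shift and turn from the pose measured when the call began; what a row does not reach only later rows make up. A row lasts 1/10 s, in which the tool goes at most 50 mm and 8.59 degrees, less where a joint would pass 70% of its speed; a pose out of reach is approached as far as the arm can. A call with a gripper value outside its range is refused whole. The fingers move at their own pace and stop on an object; "grip_force" is the grip in N (left out, the last holds). Time passes only in rows, so rows that repeat a pose let the fingers close. It gives the time, the measured TCP pose, the force and the opening at its end, in the units of the state.
- manip.sense(): the state, without advancing time (a new reading comes with each control period).
- snapshot(name): name is "scene" or "top"; returns the picture (384x512x3 uint8, red, green, blue); there is no depth.
- camera_info(name): a dict with "fx", "fy", "cx", "cy" (pixels), "k1" (the pictures are not rectified: a ray, as slopes to the right and down, at radius r is drawn at 1 + k1 r^2 times it, then the intrinsics apply), "R" (3x3) and "t" (3): a world point X has camera coordinates R X + t. Camera axes: x right, y down, z forward; pixel columns grow to the right and rows downward; lengths in m; the calibration is good to about 2 mm. A picture is of the moment at which its call begins. camera_info takes no time and is no camera call.
- sign_off(): hands the job in, once; it reports no verdict.
Trained networks look in the newest picture that a camera, given by its name, has taken for a name from the list of things; names that differ only in an ending like _2 or _b are one class to them, and where a whole thing is asked for, a point or a joint stands for the part that bears it (a point fixed in the world has none). Each returns a list of dicts, best first, with "score" (0 to 1); they miss things now and then, are a little off and sometimes report something else, mostly with a low value. They report only what shows in the picture. A call takes as long as a camera call. They do not tell look-alikes from the thing itself.
- search_frame(label, camera): "point" ([column, row] in pixels, amid what is visible of it).
- landmark_of(label, camera): "point" ([column, row] in pixels: a listed point, or the origin of a listed thing).
The state is a dict: "t": time; "q": joint angles; "qd": joint speeds; "tau": joint torques, N m; "tcp_pos": TCP position; "tool_rot": TCP orientation; "force": force on the tool from outside, world axes, zero at the start; "ft_torque": the same for the moment, N m; "finger_gap": opening from 0.0 (shut) to 1.0 (fully open).
Only numpy, scipy, OpenCV 4.12 (cv2) and the standard library are available. Lean on these libraries where they do the work, as an engineer would, in place of code of your own. Each camera call takes 0.05 s, during which the arm holds its last target. There are 200 camera calls.

## Task

One side of this lantern has no glass. Take the amber pane, the one that matches the other three sides, out of the rack and slide it down through the slot in the lantern's top rail until it is fully home on the sill, then swing the hinged roof over and shut it completely. It is glass, so feel it in and press it home without striking or forcing it, and leave the other two panes and everything else on the bench undisturbed.

Things in the scene. Friction and masses are not known exactly. Their poses are not given: they have to be found in the camera images.
- pane_amber: the amber glass pane to fit: slab 8 mm thick (its x), 104 wide (y), 122 high (z), 0.15 to 0.31 kg, edges barely rounded. Origin: middle of its bottom edge, z up the pane. It starts in any one of the rack's seats, leaning 0.35 rad from upright so that its z leans to the rack's -x, the lantern's side. Its upper 40 mm are clear: pinch it across its thickness at the top and draw it out along its slope
- pane_amber_top (a point): the middle of the amber pane's top edge, 122 mm above its origin, same axes
- pane_green: the green pane, same size, in another seat of the rack; leave it there
- pane_clear: the pale clear pane, same size, in the third seat; leave it there
- rack: fixed pine rack, base 225 x 140 mm, three tilted seats in a row 68 mm apart along its x, the middle one at its origin (centre of its underside). Each seat: a floor whose middle is 30 mm above the table, a 14 mm lip on the +x side, and on the -x side two dowels 76 mm apart in y, 81 mm tall up the slope, against which the pane leans
- lantern: fixed square post lantern in dark metal, three sides glazed in amber, bulb inside; foot 176 mm square, body 142 mm square, rails' top 150 mm above the table. Origin: centre of its underside, z up; its open side faces its own -x (towards the robot) and its roof is hinged along its +y side
- slot_mouth (a point): middle of the slot's mouth in the brass top rail over the open side, 150 mm above the table; axes as the lantern's. The slot is 9.8 mm wide (x) and 106.5 long (y), edges square, not flared; below it a channel on each upright guides the pane's sides 120 mm down to the sill. The rail is 5 mm wide outside the slot and 10 mm inside, so fingers cannot follow the pane below it
- sill (a point): middle of the sill, 30 mm above the table, where the pane's bottom edge rests; axes as the lantern's. Home: pane's origin here, upright, its x along the lantern's x (either way), its top 2 mm above the rail. Two spring clips 65 mm below the mouth grip the pane: from there down it does not slide by its own weight and needs up to 10 N of push; it stops hard on the sill
- roof (a joint): angle of the lantern's roof, rad: 0 shut, 1.9 fully open; starts at 1.45 to 1.75, about upright. Stiff hinge (0.5 N m): it stays where it is left. A 6 mm plate, 164 mm along the hinge x 156, with a sloping hipped top, 45 mm high, starting 10 mm in from the edges, and a finial, on its outside. Shut, its underside is 4 mm above the rails; a pane standing prouder than that blocks it
- roof_hinge (a point): point on the roof's hinge line, in the middle of its length, 154 mm above the table, 78 mm to the lantern's +y side. The line runs along the lantern's x. The point turns with the roof: its -y points from the hinge to the free edge, its z out of the roof's outside
- roof_tab (a point): middle of the outer face of the brass thumb tab on the roof's free edge, 162 mm from the hinge line. The tab is 30 mm long along the edge, 8 mm thick and stands out 14 mm past the roof plate. Axes as roof_hinge
- lamp_column: turned wooden lamp column, 72 mm wide, 162 mm tall, loose on the bench; leave alone
- reel: black cable reel lying flat, 90 mm wide, 55 mm high, loose; leave alone
- screwdriver: screwdriver lying on the bench, loose; leave alone
- brass_cup: small brass lamp cup, 56 mm wide, 30 mm high, loose; leave alone
- bulb_carton: cardboard bulb carton 65 x 65 x 115 mm, loose; leave alone
- gallery: flat steel shade ring, 80 mm wide, 12 mm high, loose; leave alone
Mind the look-alikes: they are no part of the job. What is shaped like the pane_amber but purple or red is not meant.

How it is judged:
On the way:
1. the amber pane is fully home on the sill in the lantern's slot while the roof is still open (more than 1 rad) (x of pane_amber in the frame of sill between -0.003 and 0.003 m and y of pane_amber in the frame of sill between -0.004 and 0.004 m and z of pane_amber in the frame of sill between -0.003 and 0.003 m and angle between the z axis of pane_amber and the z axis of lantern, either way round below 0.035 rad and angle between the x axis of pane_amber and the x axis of lantern, either way round below 0.05 rad and value of joint roof above 1 rad), for 0.2 s.
At the end, for the whole second after the job is handed in: the amber pane stands in the lantern's slot with the middle of its bottom edge within 3 mm of the sill in height and across the slot and 4 mm along it, upright within 0.035 rad and in line with the lantern within 0.05 rad, at rest, and the roof is shut to less than 0.06 rad (x of pane_amber in the frame of sill between -0.003 and 0.003 m and y of pane_amber in the frame of sill between -0.004 and 0.004 m and z of pane_amber in the frame of sill between -0.003 and 0.003 m and angle between the z axis of pane_amber and the z axis of lantern, either way round below 0.035 rad and angle between the x axis of pane_amber and the x axis of lantern, either way round below 0.05 rad and value of joint roof below 0.06 rad and linear speed of pane_amber below 0.02 m/s); the robot touches nothing.
It fails at once if the amber pane strikes or is forced against the lantern with more than 120 N (contact force between pane_amber and lantern above 120 N).
It fails at once if another pane is shifted more than 20 mm (distance of any of pane_green, pane_clear from where it was at the start of the episode above 0.02 m).
It fails at once if something else on the bench is shifted more than 40 mm (distance of any of lamp_column, reel, screwdriver, brass_cup, bulb_carton, gallery from where it was at the start of the episode above 0.04 m).
It also fails if it takes over 72 s, if anything falls off the work surface, if the arm or the gripper's body presses on something with over 40 N, if the wrist force passes 120 N, or if a joint passes its speed limit or range.

## Working session

There is one attempt and no reset: what is moved stays moved. The work goes in short steps, Python scripts to look and compute and a tool call to move; the robot and the scene stay as the last step left them, time stands still between calls to the robot, and variables do not carry over. Pictures are saved under pics/ and viewed, about 8 in all and at most 12, crops included, and the job is handed in when it is done.

Besides the shell and the picture viewer there is one more tool, called after ">>>" by a JSON object that holds its "method" and its "body". play_rows: Moves the arm, as the interface text tells. Its arguments: {"type":"object","properties":{"rows":{"type":"array","items":{"type":"object","properties":{"grip":{"type":"number"},"x":{"type":"number"},"y":{"type":"number"},"z":{"type":"number"},"roll":{"type":"number"}}}},"grip_force":{"type":"number"}},"required":["rows"]}

```bash
mkdir -p pics
cat > h.py <<'E'
import numpy as np, cv2
from station import manip, snapshot, camera_info, sign_off, search_frame, landmark_of
def proj(X,c):
    i=camera_info(c); p=np.array(i["R"])@np.array(X,float)+np.array(i["t"]); s=p[:2]/p[2]; s=s*(1+i["k1"]*(s@s))
    return np.array([i["fx"]*s[0]+i["cx"],i["fy"]*s[1]+i["cy"]])
def ray(px,c):
    i=camera_info(c); d=np.array([(px[0]-i["cx"])/i["fx"],(px[1]-i["cy"])/i["fy"]]); s=d.copy()
    for _ in range(20): s=d/(1+i["k1"]*(s@s))
    R=np.array(i["R"]); return -R.T@np.array(i["t"]), R.T@np.array([s[0],s[1],1.])
def onz(px,c,z):
    o,d=ray(px,c); return o+d*(z-o[2])/d[2]
def tri(p1,p2,c1="scene",c2="top"):
    A=[];b=[]
    for p,c in((p1,c1),(p2,c2)):
        o,d=ray(p,c); d/=np.linalg.norm(d); M=np.eye(3)-np.outer(d,d); A.append(M); b.append(M@o)
    A=np.vstack(A);b=np.hstack(b); x,r,_,_=np.linalg.lstsq(A,b,rcond=None); return x,np.sqrt(r)
E
python3 - <<'E'
from h import *
for c in("scene","top"):
    im=snapshot(c); cv2.imwrite(f"pics/{c}0.png",im[:,:,::-1])
    i=camera_info(c); print(c,-np.array(i["R"]).T@i["t"])
    for l in("pane_amber","pane_amber_top","rack","lantern","slot_mouth","sill","roof_hinge","roof_tab"):
        print(l,[(np.round(r["point"],1).tolist(),round(r["score"],2)) for r in landmark_of(l,c)[:4]])
a,b=cv2.imread("pics/scene0.png"),cv2.imread("pics/top0.png")
print(manip.sense())
E
```

```text
scene [ 1.21426783 -0.37539841  1.08156757]
pane_amber [([168.6, 175.0], 0.84), ([177.5, 265.6], 0.83), ([132.4, 213.5], 0.75)]
pane_amber_top [([144.4, 234.9], 0.78), ([183.3, 240.0], 0.69), ([146.7, 194.9], 0.58)]
rack [([201.2, 258.1], 0.95)]
lantern [([295.8, 215.0], 0.75), ([180.0, 263.1], 0.3)]
slot_mouth [([287.7, 178.1], 0.83)]
sill [([288.5, 199.6], 0.69), ([196.9, 254.1], 0.4)]
roof_hinge [([316.4, 181.1], 0.91)]
roof_tab [([321.7, 147.8], 0.95)]
top [ 0.15276885 -0.01681704  1.48149896]
pane_amber [([391.1, 250.9], 0.91), ([332.2, 284.2], 0.8), ([357.7, 150.7], 0.57)]
pane_amber_top [([385.8, 212.0], 0.8), ([351.7, 144.6], 0.67), ([365.8, 264.3], 0.67)]
rack [([336.5, 159.5], 0.6)]
lantern [([223.0, 165.2], 0.76), ([155.2, 218.1], 0.4)]
slot_mouth [([215.4, 175.3], 0.85), ([336.0, 157.8], 0.47)]
sill [([217.6, 179.6], 0.78)]
roof_hinge [([191.4, 151.7], 0.78), ([216.8, 172.9], 0.52), ([317.0, 159.5], 0.41)]
roof_tab [([188.1, 135.1], 0.72), ([218.0, 182.4], 0.28)]
{'t': 0.9, 'q': array([ 9.64523441e-01,  5.27436354e-01,  1.43264386e+00,  1.68419206e-05,
        1.18138929e+00, -1.78497318e-01]), 'qd': array([ 0.0015978 ,  0.00150865, -0.00051643, -0.0002826 ,  0.00028134,
       -0.00108145]), 'tau': array([ 1.01989085e-04, -4.42299700e+01, -1.78422832e+01, -1.28105494e-04,
        5.81959684e-04, -8.45616484e-06]), 'tcp_pos': array([0.25925468, 0.56870681, 0.24836746]), 'tool_rot': array([2.12263811e-01, 9.77212398e-01, 5.98744062e-05, 1.63472546e-05]), 'force': array([-0.99298191,  0.48536046, -0.60638844]), 'ft_torque': array([ 0.00533692, -0.00363144,  0.02968703]), 'finger_gap': 1.003659275737209}
```

View pics/scene0.png

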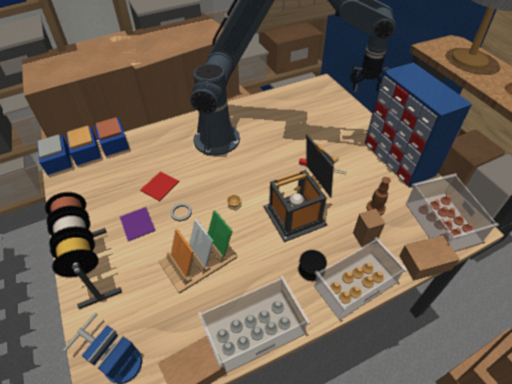

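View pics/top0.png

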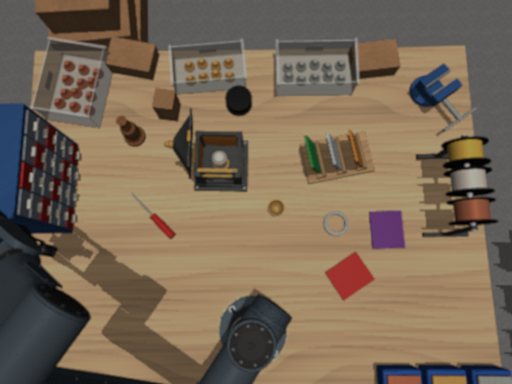

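The scene picture shows the lantern at about (297,200) with its roof up, and the rack at (200,258) with the amber pane at (182,255), clear at (201,243) and green at (220,233). In the top picture the amber pane is at (354,150), clear (334,152), green (313,155). The things it could be confused with are the purple sheet at (387,229), the red sheet at (350,276) and the lantern's own amber sides. I choose the rack pane at top (354,150) and check it in close crops.

Run:
```python
import cv2,numpy as np
a,b=cv2.imread("pics/scene0.png"),cv2.imread("pics/top0.png")
def crop(im,x,y,w,h,s):
    o=cv2.resize(im[y:y+h,x:x+w],None,fx=s,fy=s,interpolation=cv2.INTER_CUBIC)
    for k in range(0,w,10): cv2.putText(o,str(x+k),(k*s,8),0,.3,(255,255,255)); cv2.line(o,(k*s,8),(k*s,12),(255,255,255))
    for k in range(10,h,10): cv2.putText(o,str(y+k),(0,k*s+3),0,.3,(255,255,255)); cv2.line(o,(20,k*s),(24,k*s),(255,255,255))
    return o
r1=np.hstack([crop(b,295,125,80,60,5),crop(b,170,105,80,60,5)][:2])
r2=np.hstack([crop(a,160,207,80,60,5),crop(a,262,180,80,60,5)])
cv2.imwrite("pics/c1.png",np.vstack([r1,r2]))
```

```text
(no output)
```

View pics/c1.png

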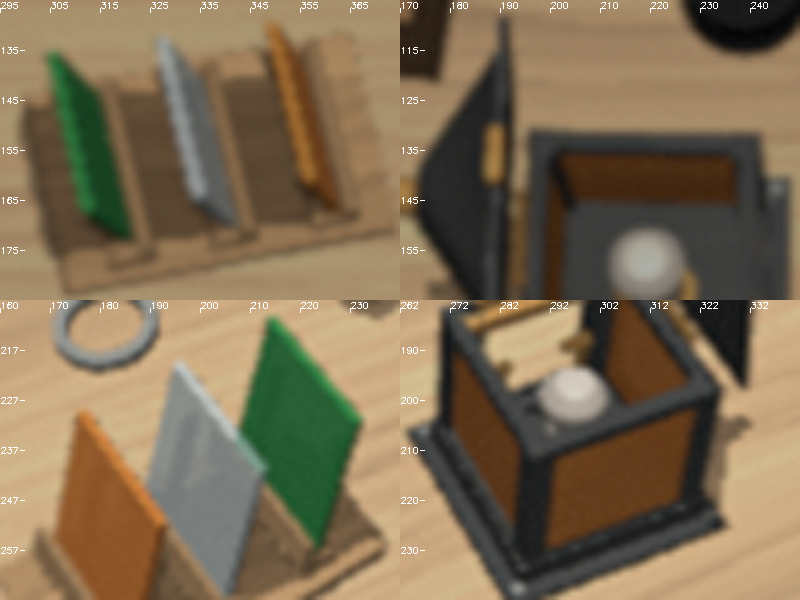

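Run:
```python
from h import *
for n,s,t,z in (("rack",(201.2,258.1),(336.5,159.5),0),("lantern",(295.8,215),(223,165.2),0),("slot",(287.7,178.1),(215.4,175.3),.15),("hinge",(316.4,181.1),(191.4,151.7),.154),("tab",(321.7,147.8),(188.1,135.1),.3),("amber_top",(183.3,240),(351.7,144.6),.14),):
    x,r=tri(s,t); print(n,x.round(4),r.round(4),onz(s,"scene",z).round(4),onz(t,"top",z).round(4))
for c in("scene","top"): print({k:camera_info(c)[k] for k in("fx","k1","cx","cy")})
```

```text
rack [ 0.5483 -0.2808  0.0032] [0.0116] [ 0.5493 -0.2728  0.    ] [ 0.5469 -0.2892  0.    ]
lantern [0.533  0.0978 0.0074] [0.0088] [0.53   0.1072 0.    ] [0.5322 0.0926 0.    ]
slot [0.4643 0.103  0.1394] [0.0034] [0.4721 0.0953 0.15  ] [0.4628 0.1043 0.15  ]
hinge [0.5342 0.1748 0.1576] [0.0024] [0.5312 0.1751 0.154 ] [0.5361 0.1769 0.154 ]
tab [0.5371 0.1656 0.3154] [0.0043] [0.5241 0.1797 0.3   ] [0.5407 0.1651 0.3   ]
amber_top [ 0.5545 -0.3125  0.1442] [0.0021] [ 0.551  -0.3136  0.14  ] [ 0.5561 -0.3119  0.14  ]
{'fx': 366.5500831475243, 'k1': -0.0858461802846479, 'cx': 255.23439994102662, 'cy': 193.54243886132156}
{'fx': 454.009744489851, 'k1': 0.05957643974799425, 'cx': 255.99025501551202, 'cy': 189.72549897978791}
```

The crops confirm the choice. The amber pane has the rack's -y end seat, with its top edge running from (349,131) to (357,165) in the top image, and its neighbour is the clear pane. The lantern's rail corners show in the top image at (196,131) and (242,132). I'll refine both poses by fitting model edges.

```bash
cat >> h.py <<'E'
from scipy.optimize import minimize
def Rz(a): c,s=np.cos(a),np.sin(a); return np.array([[c,-s,0],[s,c,0],[0,0,1.]])
def grads(im,s):
    g=cv2.GaussianBlur(im.astype(np.float32),(0,0),s); return [cv2.Sobel(g,-1,1,0)/8,cv2.Sobel(g,-1,0,1)/8]
def score(segs,c,G,n=25):
    t=np.linspace(.06,.94,n); S=0
    for a,b in segs:
        P=np.array([proj(a+(b-a)*k,c) for k in t]).astype(np.float32); d=P[-1]-P[0]; d/=np.linalg.norm(d)
        gx,gy=[cv2.remap(g,P[:,:1],P[:,1:],cv2.INTER_LINEAR) for g in G]
        v=np.abs(gx[:,0]*-d[1]+gy[:,0]*d[0]).sum(1); S+=np.minimum(v,60).mean()
    return S/len(segs)
def fit(model,x0,ims,cams=("scene","top"),sig=(2.5,1.5,.8)):
    x=np.array(x0,float)
    for s in sig:
        G={c:grads(ims[c],s) for c in cams}
        f=lambda x:-sum(score(model(x,c),c,G[c]) for c in cams)
        h=.004*s; sim=np.vstack([x]+[x+np.eye(len(x))[i]*(h if i<2 else .03*s) for i in range(len(x))])
        r=minimize(f,x,method="Nelder-Mead",options=dict(initial_simplex=sim,xatol=1e-4,fatol=1e-3)); x=r.x
    return x,-r.fun
def box(R,o,pts,E): P=[o+R@np.array(p) for p in pts]; return [(P[i],P[j]) for i,j in E]
def lantern(x,c):
    R=Rz(x[2]);o=np.array([x[0],x[1],0]);h=.071
    q=[[-h,-h,.15],[h,-h,.15],[h,h,.15],[-h,h,.15],[h,-h,.03],[-h,-h,.03],[h,h,.03]]
    f=[[-.088,-.088,0],[.088,-.088,0],[.088,.088,0]]
    return box(R,o,q,[(0,1),(1,2),(2,3),(3,0)] if c=="top" else [(0,1),(1,2),(1,4),(2,6)])+(box(R,o,f,[(0,1),(1,2)]) if c=="scene" else [])
def tilt(a): return np.array([[np.cos(a),0,-np.sin(a)],[0,1,0],[np.sin(a),0,np.cos(a)]])
def pane(x,c):  # amber in rack: x=[rack x,y,yaw]
    R=Rz(x[2]); out=[]
    for k,lo in ((1,.04),(0,.08),(-1,.08)):
        o=np.array([x[0],x[1],.03])+R@np.array([.068*k,0,0]); Q=R@tilt(.35); w=.052; 
        if c=="top": out+=box(Q,o,[[.004,-w,.122],[.004,w,.122],[-.004,-w,.122],[-.004,w,.122]],[(2,3)])
        else: out+=box(Q,o,[[-.004,-w,.122],[-.004,w,.122],[.004,-w,.122],[.004,w,.122],[.004,w,.04],[.004,-w,lo],[-.004,-w,lo]],[(0,1),(3,4)])
    return out
E
python3 - <<'E'
from h import *
ims={c:cv2.cvtColor(cv2.imread(f"pics/{c}0.png"),cv2.COLOR_BGR2RGB) for c in("scene","top")}
for cams in(("scene","top"),("top",),("scene",)):
    for x0 in([.534,.097,0],[.530,.1,.05]): x,s=fit(lantern,x0,ims,cams); print("lantern",cams,x.round(4),round(s,1),(np.array([x[0],x[1],0])+Rz(x[2])@[-.0611,0,.15]).round(4))
    for x0 in([.548,-.281,-1.5],[.55,-.285,-1.35]): x,s=fit(pane,x0,ims,cams); print("rack",cams,x.round(4),round(s,1),"ambertop",(np.array([x[0],x[1],.03])+Rz(x[2])@([.068,0,0]+tilt(.35)@[0,0,.122])).round(4))
E
```

```text
Traceback (most recent call last):
  File "h.py", line 34, in fit
    r=minimize(f,x,method="Nelder-Mead",options=dict(initial_simplex=sim,xatol=1e-4,fatol=1e-3)); x=r.x
  File "h.py", line 32, in <lambda>
    f=lambda x:-sum(score(model(x,c),c,G[c]) for c in cams)
                ~~~^^^^^^^^^^^^^^^^^^^^^^^^^^^^^^^^^^^^^^^^
  File "h.py", line 32, in <genexpr>
    f=lambda x:-sum(score(model(x,c),c,G[c]) for c in cams)
                    ~~~~~^^^^^^^^^^^^^^^^^^^
  File "h.py", line 24, in score
    P=np.array([proj(a+(b-a)*k,c) for k in t]).astype(np.float32); d=P[-1]-P[0]; d/=np.linalg.norm(d)
                ~~~~^^^^^^^^^^^^^
  File "h.py", line 4, in proj
    i=camera_info(c); p=np.array(i["R"])@np.array(X,float)+np.array(i["t"]); s=p[:2]/p[2]; s=s*(1+i["k1"]*(s@s))
ValueError: time passes only in moves, steps and waits
```

```bash
sed -i '2a import functools\ncamera_info=functools.lru_cache(None)(camera_info)' h.py
sed -i 's/t=np.linspace(.06,.94,n)/t=np.linspace(.06,.94,n)[:,None]/; s/P=np.array(\[proj(a+(b-a)\*k,c) for k in t\])/P=projs(a+(b-a)*t,c)/' h.py
cat >> h.py <<'E'
def projs(X,c):
    i=camera_info(c); p=X@np.array(i["R"]).T+np.array(i["t"]); s=p[:,:2]/p[:,2:]; s=s*(1+i["k1"]*(s**2).sum(1,keepdims=True))
    return s*[i["fx"],i["fy"]]+[i["cx"],i["cy"]]
E
python3 - <<'E'
from h import *
ims={c:cv2.cvtColor(cv2.imread(f"pics/{c}0.png"),cv2.COLOR_BGR2RGB) for c in("scene","top")}
for cams in(("scene","top"),("top",),("scene",)):
    for x0 in([.534,.097,0],[.530,.1,.05]): x,s=fit(lantern,x0,ims,cams); print("lantern",cams,x.round(4),round(s,1),(np.array([x[0],x[1],0])+Rz(x[2])@[-.0611,0,.15]).round(4))
    for x0 in([.548,-.281,-1.5],[.55,-.285,-1.38]): x,s=fit(pane,x0,ims,cams); print("rack",cams,x.round(4),round(s,1),"ambertop",(np.array([x[0],x[1],.03])+Rz(x[2])@([.068,0,0]+tilt(.35)@[0,0,.122])).round(4))
E
```

```text
lantern ('scene', 'top') [ 0.5294  0.1048 -0.0336] 76.8 [0.4683 0.1069 0.15  ]
lantern ('scene', 'top') [ 0.5297  0.0971 -0.0489] 77.4 [0.4687 0.1001 0.15  ]
rack ('scene', 'top') [ 0.5568 -0.2858 -1.4123] 76.2 ambertop [ 0.5609 -0.3117  0.1446]
rack ('scene', 'top') [ 0.5569 -0.2858 -1.4155] 76.2 ambertop [ 0.561  -0.3116  0.1446]
lantern ('top',) [ 0.5283  0.0799 -0.0097] 40.0 [0.4672 0.0805 0.15  ]
lantern ('top',) [ 0.5294  0.1216 -0.0259] 33.1 [0.4683 0.1232 0.15  ]
rack ('top',) [ 0.5509 -0.2872 -1.4031] 35.9 ambertop [ 0.5553 -0.313   0.1446]
rack ('top',) [ 0.5518 -0.287  -1.4034] 35.9 ambertop [ 0.5561 -0.3128  0.1446]
lantern ('scene',) [ 0.5298  0.0998 -0.085 ] 42.1 [0.4689 0.1049 0.15  ]
lantern ('scene',) [ 0.5299  0.0999 -0.0851] 42.1 [0.469 0.105 0.15 ]
rack ('scene',) [ 0.5569 -0.2851 -1.4442] 41.8 ambertop [ 0.5602 -0.3111  0.1446]
rack ('scene',) [ 0.557  -0.2851 -1.448 ] 41.8 ambertop [ 0.5602 -0.3111  0.1446]
```

```bash
cat >> h.py <<'E'
def zoom(im,c,x,y,w,h,s,models=()):
    M=np.float32([[s,0,-x*s],[0,s,-y*s]]); o=cv2.warpAffine(im,M,(w*s,h*s),flags=cv2.INTER_CUBIC)
    for segs,col in models:
        for a,b in segs:
            P=(projs(np.array([a,b]),c)+.5-[x,y])*s; cv2.line(o,*[tuple(int(v) for v in p) for p in P],col,1,cv2.LINE_AA)
    return o
E
python3 - <<'E'
from h import *
S,T=cv2.imread("pics/scene0.png"),cv2.imread("pics/top0.png")
L=[.5297,.0971,-.049]; K=[.556,-.286,-1.41]; g=(0,255,0)
q=lambda m,x,c:[(m(x,c),(255,255,0))]
cv2.imwrite("pics/c2.png",np.vstack([np.hstack([zoom(T,"top",190,127,66,66,6,q(lantern,L,"top")),zoom(S,"scene",264,174,66,66,6,q(lantern,L,"scene"))]),np.hstack([zoom(T,"top",297,127,66,30,6,q(pane,K,"top")),zoom(S,"scene",165,210,66,30,6,q(pane,K,"scene"))])]))
E
```

```text
(no output)
```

View pics/c2.png

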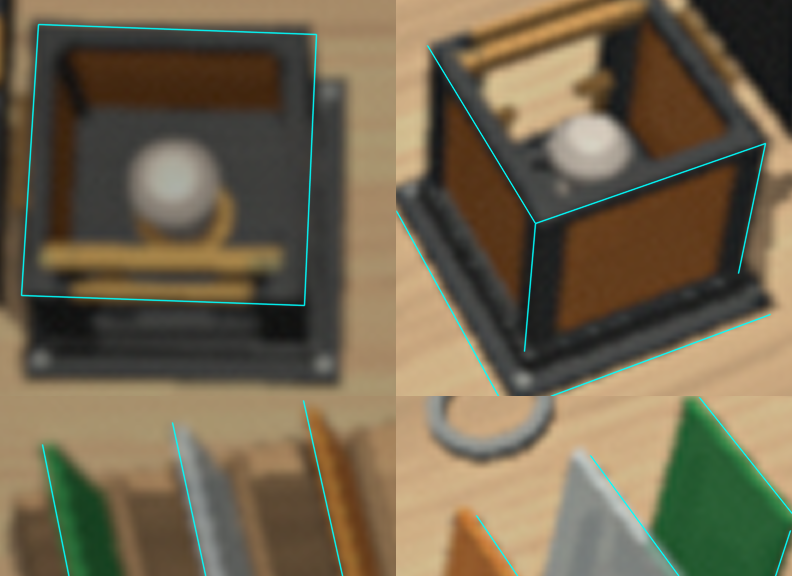

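The overlay shows the rack fit within a few mm. The lantern's yaw looks nearer -0.01 than the fitted value. In the top image its brass rail strips are at rows 170 and 175.3, columns 196.7–237.5. Now I'll go above the amber pane.

>>> {"method": "play_rows", "body": {"rows": [{"x": 3,"y": -5,"z": 5,"roll": 0.1,"grip": 5},{"x": 5,"y": -10,"z": 9,"roll": 0.2,"grip": 5},{"x": 30,"y": -88.8,"z": 9,"roll": 0.59,"grip": 5},{"x": 30,"y": -88.8,"z": 9,"roll": 0.59},{"x": 30,"y": -88.8,"z": 9,"roll": 0.59},{"x": 30,"y": -88.8,"z": 9,"roll": 0.59},{"x": 30,"y": -88.8,"z": 9,"roll": 0.59},{"x": 30,"y": -88.8,"z": 9,"roll": 0.59},{"x": 30,"y": -88.8,"z": 9,"roll": 0.59},{"x": 30,"y": -88.8,"z": 9,"roll": 0.59},{"x": 30,"y": -88.8,"z": 9,"roll": 0.59},{"x": 30,"y": -88.8,"z": 9,"roll": 0.59},{"x": 30,"y": -88.8,"z": 9,"roll": 0.59},{"x": 30,"y": -88.8,"z": 9,"roll": 0.59},{"x": 30,"y": -88.8,"z": 9,"roll": 0.59},{"x": 30,"y": -88.8,"z": 9,"roll": 0.59},{"x": 30,"y": -88.8,"z": 9,"roll": 0.59},{"x": 30,"y": -88.8,"z": 0,"roll": 0.59},{"x": 30,"y": -88.8,"z": -3,"roll": 0.59},{"x": 30,"y": -88.8,"z": -3,"roll": 0.59}], "grip_force": 25}}

```text
invalid input at $.rows[3]: expected keys grip, x, y, z, roll
```

Run:
```python
from h import *
print(onz((217.1,173.0),"top",.15).round(4), onz((196.7,170),"top",.15).round(4),onz((237.5,170),"top",.15).round(4), onz((276.3,184),"scene",.15).round(4),onz((306.3,176),"scene",.15).round(4))
print({k:manip.sense()[k] for k in("t","tcp_pos","tool_rot","force","finger_gap")})
for c in("scene","top"): cv2.imwrite(f"pics/{c}1.png",snapshot(c)[:,:,::-1])
S,T=cv2.imread("pics/scene1.png"),cv2.imread("pics/top1.png"); 
cv2.imwrite("pics/c3.png",np.hstack([zoom(T,"top",290,95,100,100,4),zoom(S,"scene",140,170,100,100,4)]))
```

```text
[0.4698 0.0992 0.15  ] [0.4799 0.1607 0.15  ] [0.4784 0.0378 0.15  ] [0.4792 0.0467 0.15  ] [0.492  0.1586 0.15  ]
{'t': 0.9, 'tcp_pos': array([0.25925468, 0.56870681, 0.24836746]), 'tool_rot': array([2.12263811e-01, 9.77212398e-01, 5.98744062e-05, 1.63472546e-05]), 'force': array([-0.99298191,  0.48536046, -0.60638844]), 'finger_gap': 1.003659275737209}
```

View pics/c3.png

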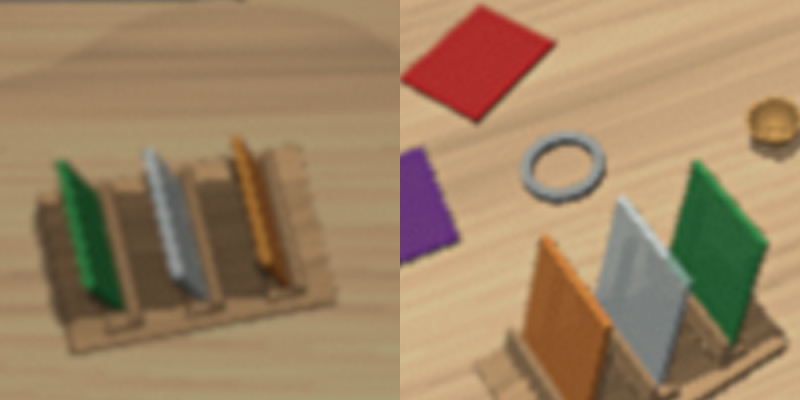

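The move was refused because every row needs all its keys, so the picture shows the scene unchanged. Resending.

>>> {"method": "play_rows", "body": {"rows": [{"x": 3,"y": -5,"z": 5,"roll": 0.1,"grip": 5},{"x": 5,"y": -10,"z": 9,"roll": 0.2,"grip": 5},{"x": 6,"y": -15,"z": 9,"roll": 0.3,"grip": 5},{"x": 8,"y": -20,"z": 9,"roll": 0.4,"grip": 5},{"x": 30,"y": -88.8,"z": 9,"roll": 0.59,"grip": 5},{"x": 30,"y": -88.8,"z": 9,"roll": 0.59,"grip": 5},{"x": 30,"y": -88.8,"z": 9,"roll": 0.59,"grip": 5},{"x": 30,"y": -88.8,"z": 9,"roll": 0.59,"grip": 5},{"x": 30,"y": -88.8,"z": 9,"roll": 0.59,"grip": 5},{"x": 30,"y": -88.8,"z": 9,"roll": 0.59,"grip": 5},{"x": 30,"y": -88.8,"z": 9,"roll": 0.59,"grip": 5},{"x": 30,"y": -88.8,"z": 9,"roll": 0.59,"grip": 5},{"x": 30,"y": -88.8,"z": 9,"roll": 0.59,"grip": 5},{"x": 30,"y": -88.8,"z": 9,"roll": 0.59,"grip": 5},{"x": 30,"y": -88.8,"z": 9,"roll": 0.59,"grip": 5},{"x": 30,"y": -88.8,"z": 9,"roll": 0.59,"grip": 5},{"x": 30,"y": -88.8,"z": 9,"roll": 0.59,"grip": 5},{"x": 30,"y": -88.8,"z": 9,"roll": 0.59,"grip": 5},{"x": 30,"y": -88.8,"z": 0,"roll": 0.59,"grip": 5},{"x": 30,"y": -88.8,"z": -2,"roll": 0.59,"grip": 5}], "grip_force": 25}}

```text
t: 3.0
tcp_pos: [0.5566, -0.3095, 0.2553]
tool_rot: [-0.08, 0.997, -0.002, 0.002]
force: [0.2, 0.2, -0.1]
finger_gap: 0.587
```

Run:
```python
from h import *
print({k:manip.sense()[k] for k in("t","tcp_pos","tool_rot","force","finger_gap")})
for c in("scene","top"): cv2.imwrite(f"pics/{c}2.png",snapshot(c)[:,:,::-1])
S,T=cv2.imread("pics/scene2.png"),cv2.imread("pics/top2.png"); 
cv2.imwrite("pics/c4.png",np.hstack([zoom(T,"top",290,95,100,100,4),zoom(S,"scene",140,170,100,100,4)]))
```

```text
{'t': 3.0, 'tcp_pos': array([ 0.55655063, -0.30946647,  0.25533005]), 'tool_rot': array([-0.08010527,  0.99678028, -0.00246702,  0.00247753]), 'force': array([ 0.18925544,  0.20334842, -0.09074216]), 'finger_gap': 0.5870663411343113}
```

View pics/c4.png

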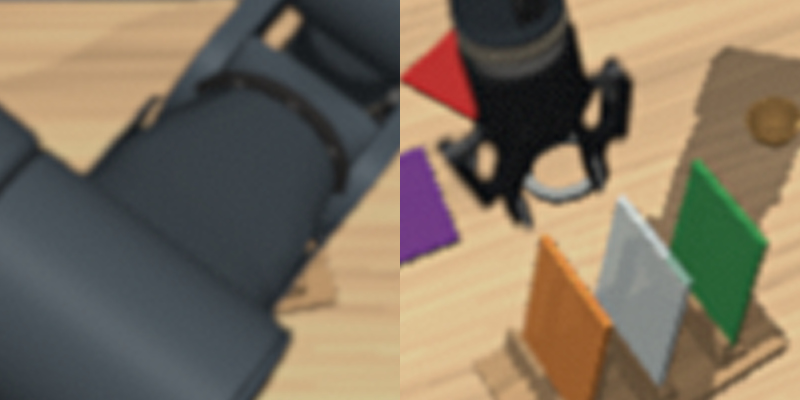

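The jaws hang above the rack in line with the amber pane; the top camera is blocked by the arm. Descending straight down and closing gently.

>>> {"method": "play_rows", "body": {"rows": [{"x": 0.2,"y": -0.95,"z": -3,"roll": 0,"grip": 5},{"x": 0.2,"y": -0.95,"z": -6,"roll": 0,"grip": 5},{"x": 0.2,"y": -0.95,"z": -8,"roll": 0,"grip": 5},{"x": 0.2,"y": -0.95,"z": -10,"roll": 0,"grip": 5},{"x": 0.2,"y": -0.95,"z": -12,"roll": 0,"grip": 5},{"x": 0.2,"y": -0.95,"z": -13.1,"roll": 0,"grip": 5},{"x": 0.2,"y": -0.95,"z": -13.1,"roll": 0,"grip": 5},{"x": 0.2,"y": -0.95,"z": -13.1,"roll": 0,"grip": 5}], "grip_force": 20}}

```text
t: 3.9
tcp_pos: [0.5547, -0.3163, 0.1163]
tool_rot: [-0.08, 0.997, 0.004, -0.005]
force: [-0.4, 0.3, -0.4]
finger_gap: 0.585
```

>>> {"method": "play_rows", "body": {"rows": [{"x": 0,"y": 0,"z": 0,"roll": 0,"grip": 3},{"x": 0,"y": 0,"z": 0,"roll": 0,"grip": 2.5},{"x": 0,"y": 0,"z": 0,"roll": 0,"grip": 2},{"x": 0,"y": 0,"z": 0,"roll": 0,"grip": 1.5},{"x": 0,"y": 0,"z": 0,"roll": 0,"grip": 0.5},{"x": 0,"y": 0,"z": 0,"roll": 0,"grip": 0.5},{"x": 0,"y": 0,"z": 0,"roll": 0,"grip": 0.5},{"x": 0,"y": 0,"z": 0,"roll": 0,"grip": 0.5}], "grip_force": 20}}

```text
t: 4.7
tcp_pos: [0.5564, -0.3208, 0.1187]
tool_rot: [-0.08, 0.997, -0.001, -0.002]
force: [-1.0, -5.4, 1.3]
finger_gap: 0.24
```

>>> {"method": "play_rows", "body": {"rows": [{"x": -0.05,"y": 0.3,"z": 0.8,"roll": 0,"grip": 0.5},{"x": -0.1,"y": 0.6,"z": 1.7,"roll": 0,"grip": 0.5},{"x": -0.15,"y": 0.9,"z": 2.6,"roll": 0,"grip": 0.5},{"x": -0.15,"y": 1.0,"z": 3.6,"roll": 0,"grip": 0.5},{"x": -0.15,"y": 1.0,"z": 4.6,"roll": 0,"grip": 0.5},{"x": -0.15,"y": 1.0,"z": 5.6,"roll": 0,"grip": 0.5},{"x": -0.15,"y": 1.0,"z": 6.6,"roll": 0,"grip": 0.5},{"x": -0.15,"y": 1.0,"z": 7.6,"roll": 0,"grip": 0.5},{"x": -0.15,"y": 1.0,"z": 8.6,"roll": 0,"grip": 0.5},{"x": -0.15,"y": 1.0,"z": 9.6,"roll": 0,"grip": 0.5},{"x": -0.15,"y": 1.0,"z": 10.6,"roll": 0,"grip": 0.5},{"x": -0.15,"y": 1.0,"z": 11.6,"roll": 0,"grip": 0.5},{"x": -0.15,"y": 1.0,"z": 12.6,"roll": 0,"grip": 0.5},{"x": -0.15,"y": 1.0,"z": 13.6,"roll": 0,"grip": 0.5},{"x": -0.15,"y": 1.0,"z": 14.6,"roll": 0,"grip": 0.5},{"x": -0.15,"y": 1.0,"z": 15.6,"roll": 0,"grip": 0.5},{"x": -0.15,"y": 1.0,"z": 15.6,"roll": 0,"grip": 0.5}], "grip_force": 20}}

```text
t: 6.4
tcp_pos: [0.5558, -0.3114, 0.2768]
tool_rot: [-0.08, 0.997, -0.002, -0.001]
force: [0.5, 1.8, -2.4]
finger_gap: 0.091
```

Run:
```python
from h import *
print({k:manip.sense()[k] for k in("t","tcp_pos","tool_rot","force","ft_torque","finger_gap")})
for c in("scene","top"): cv2.imwrite(f"pics/{c}3.png",snapshot(c)[:,:,::-1])
S,T=cv2.imread("pics/scene3.png"),cv2.imread("pics/top3.png"); 
cv2.imwrite("pics/c5.png",np.hstack([zoom(T,"top",270,75,120,120,4)[:,:320],zoom(S,"scene",130,150,120,120,4)]))
```

```text
{'t': 6.4, 'tcp_pos': array([ 0.55575971, -0.31139176,  0.27679999]), 'tool_rot': array([-8.01458608e-02,  9.96779775e-01, -2.39849835e-03, -9.84445695e-04]), 'force': array([ 0.46242268,  1.77133462, -2.37822452]), 'ft_torque': array([ 0.0084701 , -0.00271909,  0.01284835]), 'finger_gap': 0.0907747600181871}
```

View pics/c5.png

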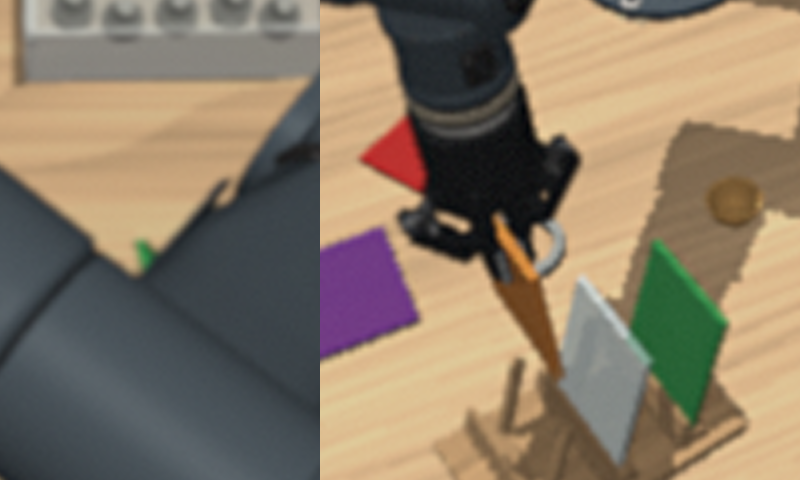

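The pane hangs upright and flush in the jaws (gap 7.7 mm), clear of the rack, with the other two panes undisturbed. Carrying it to above the slot with a quarter turn.

>>> {"method": "play_rows", "body": {"rows": [{"x": 0,"y": 0,"z": 2,"roll": 0,"grip": 0.5},{"x": 0,"y": 3,"z": 3,"roll": -0.14,"grip": 0.5},{"x": -1,"y": 6,"z": 3,"roll": -0.28,"grip": 0.5},{"x": -2,"y": 9,"z": 3,"roll": -0.42,"grip": 0.5},{"x": -3,"y": 12,"z": 3,"roll": -0.56,"grip": 0.5},{"x": -4,"y": 15,"z": 3,"roll": -0.7,"grip": 0.5},{"x": -5,"y": 18,"z": 3,"roll": -0.84,"grip": 0.5},{"x": -6,"y": 21,"z": 3,"roll": -0.98,"grip": 0.5},{"x": -7,"y": 24,"z": 3,"roll": -1.12,"grip": 0.5},{"x": -8,"y": 27,"z": 3,"roll": -1.26,"grip": 0.5},{"x": -8.6,"y": 30,"z": 3,"roll": -1.4,"grip": 0.5},{"x": -8.6,"y": 33,"z": 3,"roll": -1.54,"grip": 0.5},{"x": -8.6,"y": 36,"z": 3,"roll": -1.68,"grip": 0.5},{"x": -8.6,"y": 39,"z": 3,"roll": -1.74,"grip": 0.5},{"x": -8.6,"y": 40.5,"z": 3,"roll": -1.74,"grip": 0.5},{"x": -8.6,"y": 41.1,"z": 2.3,"roll": -1.74,"grip": 0.5},{"x": -8.6,"y": 41.1,"z": 1,"roll": -1.74,"grip": 0.5},{"x": -8.6,"y": 41.1,"z": 0,"roll": -1.74,"grip": 0.5},{"x": -8.6,"y": 41.1,"z": -0.6,"roll": -1.74,"grip": 0.5},{"x": -8.6,"y": 41.1,"z": -0.6,"roll": -1.74,"grip": 0.5}], "grip_force": 60}}

```text
t: 8.5
tcp_pos: [0.4682, 0.0997, 0.2677]
tool_rot: [0.711, 0.704, -0.0, -0.003]
force: [-0.3, -0.2, -3.2]
finger_gap: 0.085
```

>>> {"method": "play_rows", "body": {"rows": [{"x": 0,"y": 0,"z": 0,"roll": 0,"grip": 0.5},{"x": 0,"y": 0,"z": 0,"roll": 0,"grip": 0.5}]}}

```text
t: 8.7
tcp_pos: [0.4685, 0.0994, 0.2679]
tool_rot: [0.711, 0.703, 0.0, -0.003]
force: [-1.1, 1.4, -2.3]
finger_gap: 0.084
```

Run:
```python
from h import *
print({k:manip.sense()[k] for k in("t","tcp_pos","tool_rot","force","ft_torque","finger_gap")})
for c in("scene","top"): cv2.imwrite(f"pics/{c}4.png",snapshot(c)[:,:,::-1])
S,T=cv2.imread("pics/scene4.png"),cv2.imread("pics/top4.png"); 
cv2.imwrite("pics/c6.png",np.hstack([zoom(T,"top",180,110,75,90,5),zoom(S,"scene",258,140,85,90,5)]))
for l in("pane_amber","pane_amber_top","slot_mouth","sill"):
  for c in("scene","top"):
    print(l,c,[(np.round(r["point"],1).tolist(),round(r["score"],2)) for r in landmark_of(l,c)[:3]])
```

```text
{'t': 8.7, 'tcp_pos': array([0.46849803, 0.09935049, 0.26791578]), 'tool_rot': array([ 7.10730425e-01,  7.03457384e-01,  5.91357851e-05, -3.15734435e-03]), 'force': array([-1.11128608,  1.39706751, -2.27860118]), 'ft_torque': array([-0.02662869, -0.04841491, -0.0058205 ]), 'finger_gap': 0.0842318338422784}
pane_amber scene [([135.2, 216.4], 0.96), ([168.7, 174.8], 0.75), ([198.7, 255.2], 0.31)]
pane_amber top [([390.6, 249.7], 0.92), ([333.8, 286.2], 0.69), ([213.5, 170.1], 0.63)]
pane_amber_top scene [([145.8, 197.3], 0.83), ([289.4, 149.7], 0.7), ([141.9, 232.6], 0.66)]
pane_amber_top top [([364.5, 264.8], 0.68), ([384.4, 211.0], 0.58)]
slot_mouth scene [([287.1, 177.8], 0.73)]
slot_mouth top [([216.7, 170.4], 0.89)]
sill scene [([287.4, 200.4], 0.92)]
sill top [([217.7, 181.0], 0.59)]
```

View pics/c6.png

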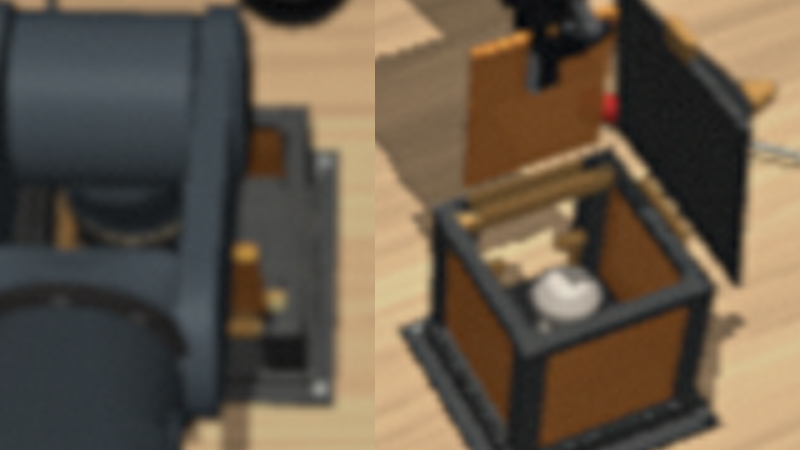

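The crop shows the pane upright above the slot: its bottom edge runs from (275.8,177) to (303,169.6) in the scene image. The lantern's rail corners are at (270,181.4), (287.6,210.4), (325.4,198) and (304,170.4). Next, comparing both in the same camera.

Run:
```python
from h import *
P=np.array([onz(p,"scene",.15) for p in((270,181.4),(287.6,210.4),(325.4,198),(304,170.4))])[:,:2]
Q=np.array([onz(p,"top",.15) for p in((196,131.3),(241.5,132.2))])[:,:2]
print("rail corners",P.round(4).tolist(),"top cam corners",Q.round(4).tolist())
M=np.array([[-1,-1],[1,-1],[1,1],[-1,1]])*.071
U,s,Vt=np.linalg.svd((M-M.mean(0)).T@(P-P.mean(0))); R=(U@Vt).T; yaw=np.arctan2(R[1,0],R[0,0]); c=P.mean(0)
print("lantern scene",c.round(4),round(yaw,4),"slot",(c+R@[-.0611,0]).round(4))
from scipy.optimize import least_squares
px=np.array([(277.4,149.6),(275.8,177),(303,169.6)])
f=lambda v:(projs(np.array([[.4725,v[0]-.052,v[1]+.122],[.4725,v[0]-.052,v[1]],[.4725,v[0]+.052,v[1]]]),"scene")-px).ravel()
r=least_squares(f,[.1,.17]); print("pane y,zbot",r.x.round(4),r.fun.round(2))
f2=lambda v:(projs(np.array([[v[2]-.052*np.sin(-.01),v[0]-.052,v[1]+.122],[v[2],v[0]-.052,v[1]],[v[2],v[0]+.052,v[1]]]),"scene")-px).ravel()
r=least_squares(f2,[.1,.17,.47]); print("free x",r.x.round(4),r.fun.round(2))
```

```text
rail corners [[0.4588, 0.0329], [0.597, 0.0258], [0.6067, 0.1639], [0.4648, 0.1654]] top cam corners [[0.6018, 0.1643], [0.5973, 0.025]]
lantern scene [0.5318 0.097 ] -0.0438 slot [0.4708 0.0997]
pane y,zbot [0.1006 0.1757] [-0.02  1.18  0.33  0.41 -0.37 -1.81]
free x [0.0849 0.2054 0.4981] [-0.23  0.75  0.02  0.85  0.23 -1.7 ]
```

Run:
```python
from h import *
T=cv2.imread("pics/top0.png").astype(float); S=cv2.imread("pics/scene0.png").astype(float)
b=T[:,:,2]-T[:,:,0]
np.set_printoptions(linewidth=220)
print("rows164-182 x cols"); print(b[164:182,194:242:3].astype(int))
g=T.sum(2)/3
def edge(g,cols,r0,r1):
    pts=[]
    for c in cols:
        d=np.abs(np.diff(g[r0:r1,c])); w=d**2; pts.append((c,r0+.5+(w*np.arange(len(d))).sum()/w.sum()))
    return np.array(pts)
def line(p,name,cam,z):
    k=np.polyfit(p[:,0],p[:,1],1); res=p[:,1]-np.polyval(k,p[:,0]); ok=abs(res)<.6; k=np.polyfit(p[ok,0],p[ok,1],1)
    a,c=p[:,0].min(),p[:,0].max(); A,B=[onz((u,np.polyval(k,u)),cam,z) for u in(a,c)]; d=A-B
    print(name,ok.sum(),len(p),"rms",(p[ok,1]-np.polyval(k,p[ok,0])).std().round(2),"yaw",round(-np.arctan2(d[0],d[1]),4) if abs(d[1])>abs(d[0]) else round(np.arctan2(d[1],d[0]),4),A.round(4),B.round(4))
line(edge(g,range(200,240),127,136),"top back edge",'top',.15)
line(edge(g,range(202,240),186,194),"foot front edge",'top',.0)
gt=g.T
p=edge(gt,range(140,185),243,252)[:, ::1]; k=np.polyfit(p[:,0],p[:,1],1); A,B=[onz((np.polyval(k,u),u),"top",.02) for u in(140,185)]; d=A-B; print("foot -y side",np.arctan2(d[1],d[0]).round(4),A.round(4),B.round(4),(p[:,1]-np.polyval(k,p[:,0])).std().round(2))
```

```text
rows164-182 x cols
[[19  3 48  5  1  1 14 34 14 14 14 78  6  1  1  3]
 [20  3 49  5  0  0 11 52 14 10 23 81  4  0  1  2]
 [20  5 48  5  0  1  7 59 24 13 41 76  1  0  1  2]
 [18 14 57 25 24 23 17 62 50 37 63 64  8  9  8  1]
 [16 30 76 61 63 60 50 74 75 68 82 64 40 40 35  1]
 [15 42 87 82 86 85 80 87 89 88 91 81 75 67 54  2]
 [14 45 86 86 90 89 90 91 91 91 90 92 90 65 51  1]
 [12 35 68 72 74 76 79 80 81 80 81 86 86 54 38  1]
 [10 17 38 42 46 56 48 48 50 51 50 65 66 38 21  2]
 [ 9  4  9 19 38 50 28 18 16 16 18 42 47 17  5  1]
 [ 9  2  0 41 62 68 52 38 32 32 33 58 59 11  2  1]
 [11  1  1 63 79 81 76 69 67 68 70 80 76 13  1  2]
 [17  1  1 56 68 72 71 70 70 74 77 79 75 10  1  1]
 [24 -1  1 33 40 44 44 45 47 51 53 54 53  5  1  1]
 [28  0  1 10 14 13 13 13 13 15 17 19 21  1  0  0]
 [29 -1 -1 -1  0  0  0  0  0  1  1  1  2 -1 -2  0]
 [30  0  2 -1  0  0  0  1  1  2  1 -1  0  2  1  0]
 [32  0  1  1  1  1  1  2  1  1  2  1  1  0  1  2]]
top back edge 40 40 rms 0.14 yaw -0.0203 [0.6025 0.152  0.15  ] [0.6    0.0326 0.15  ]
foot front edge 38 38 rms 0.12 yaw -0.0433 [0.4484 0.1622 0.    ] [0.443  0.0393 0.    ]
foot -y side -0.0027 [0.6131 0.0101 0.02  ] [0.459  0.0105 0.02  ] 0.41
```

Estimated slot: about (0.4697, 0.0995), yaw about -0.025. I'll align and feel my way down.

>>> {"method": "play_rows", "body": {"rows": [{"x": 0.12,"y": -0.1,"z": -0.5,"roll": -0.015,"grip": 0.5},{"x": 0.12,"y": -0.1,"z": -1.0,"roll": -0.015,"grip": 0.5},{"x": 0.12,"y": -0.1,"z": -1.4,"roll": -0.015,"grip": 0.5},{"x": 0.12,"y": -0.1,"z": -1.5,"roll": -0.015,"grip": 0.5},{"x": 0.12,"y": -0.1,"z": -1.5,"roll": -0.015,"grip": 0.5},{"x": 0.12,"y": -0.1,"z": -1.5,"roll": -0.015,"grip": 0.5}]}}

```text
t: 9.8
tcp_pos: [0.4695, 0.0987, 0.2528]
tool_rot: [0.716, 0.698, 0.0, -0.003]
force: [0.1, -0.5, -2.2]
finger_gap: 0.082
```

>>> {"method": "play_rows", "body": {"rows": [{"x": 0,"y": 0,"z": -0.1,"roll": 0,"grip": 0.5},{"x": 0,"y": 0,"z": -0.2,"roll": 0,"grip": 0.5},{"x": 0,"y": 0,"z": -0.3,"roll": 0,"grip": 0.5},{"x": 0,"y": 0,"z": -0.4,"roll": 0,"grip": 0.5},{"x": 0,"y": 0,"z": -0.5,"roll": 0,"grip": 0.5}]}}

```text
t: 10.3
tcp_pos: [0.4695, 0.0987, 0.2477]
tool_rot: [0.716, 0.698, 0.0, -0.003]
force: [-0.3, 0.2, -2.7]
finger_gap: 0.086
```

>>> {"method": "play_rows", "body": {"rows": [{"x": 0,"y": 0,"z": -0.1,"roll": 0,"grip": 0.5},{"x": 0,"y": 0,"z": -0.2,"roll": 0,"grip": 0.5},{"x": 0,"y": 0,"z": -0.3,"roll": 0,"grip": 0.5},{"x": 0,"y": 0,"z": -0.4,"roll": 0,"grip": 0.5}]}}

```text
t: 10.7
tcp_pos: [0.4691, 0.0988, 0.2435]
tool_rot: [0.716, 0.698, -0.0, -0.004]
force: [-0.9, 0.6, -2.5]
finger_gap: 0.083
```

>>> {"method": "play_rows", "body": {"rows": [{"x": 0,"y": 0,"z": -0.1,"roll": 0,"grip": 0.5},{"x": 0,"y": 0,"z": -0.2,"roll": 0,"grip": 0.5},{"x": 0,"y": 0,"z": -0.3,"roll": 0,"grip": 0.5}]}}

```text
t: 11.0
tcp_pos: [0.4691, 0.0988, 0.2404]
tool_rot: [0.716, 0.698, -0.0, -0.004]
force: [-0.2, 0.5, -1.2]
finger_gap: 0.086
```

>>> {"method": "play_rows", "body": {"rows": [{"x": 0,"y": 0,"z": -0.1,"roll": 0,"grip": 0.5},{"x": 0,"y": 0,"z": -0.2,"roll": 0,"grip": 0.5}]}}

```text
t: 11.2
tcp_pos: [0.469, 0.0988, 0.2383]
tool_rot: [0.716, 0.698, -0.0, -0.004]
force: [-0.1, -1.1, -2.2]
finger_gap: 0.086
```

>>> {"method": "play_rows", "body": {"rows": [{"x": 0,"y": 0,"z": -0.1,"roll": 0,"grip": 0.5},{"x": 0,"y": 0,"z": -0.2,"roll": 0,"grip": 0.5}]}}

```text
t: 11.4
tcp_pos: [0.469, 0.0988, 0.2362]
tool_rot: [0.716, 0.698, -0.0, -0.004]
force: [-1.5, 0.2, -2.8]
finger_gap: 0.086
```

>>> {"method": "play_rows", "body": {"rows": [{"x": 0,"y": 0,"z": -0.1,"roll": 0,"grip": 0.5},{"x": 0,"y": 0,"z": -0.2,"roll": 0,"grip": 0.5},{"x": 0,"y": 0,"z": -0.3,"roll": 0,"grip": 0.5}]}}

```text
t: 11.7
tcp_pos: [0.469, 0.0988, 0.2331]
tool_rot: [0.716, 0.698, -0.0, -0.004]
force: [-1.0, 0.6, -2.3]
finger_gap: 0.087
```

>>> {"method": "play_rows", "body": {"rows": [{"x": 0,"y": 0,"z": -0.1,"roll": 0,"grip": 0.5},{"x": 0,"y": 0,"z": -0.2,"roll": 0,"grip": 0.5},{"x": 0,"y": 0,"z": -0.3,"roll": 0,"grip": 0.5}]}}

```text
t: 12.0
tcp_pos: [0.469, 0.0988, 0.2301]
tool_rot: [0.716, 0.698, -0.0, -0.004]
force: [-0.3, 0.2, -2.3]
finger_gap: 0.084
```

Run:
```python
from h import *
cv2.imwrite("pics/scene5.png",snapshot("scene")[:,:,::-1]); S=cv2.imread("pics/scene5.png")
cv2.imwrite("pics/c7.png",zoom(S,"scene",262,140,70,70,8))
```

```text
(no output)
```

View pics/c7.png

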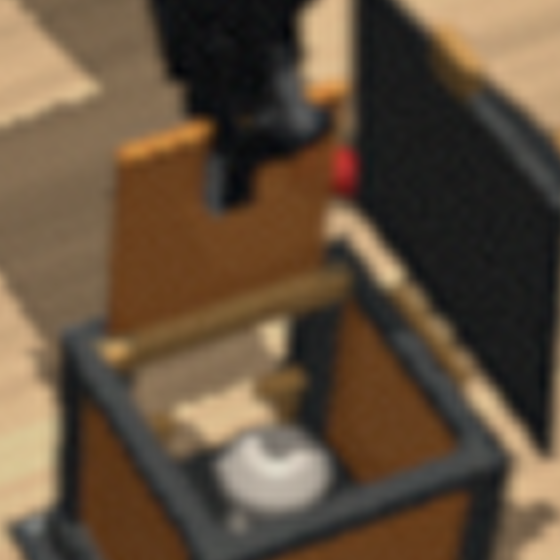

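The pane's lower edge has disappeared behind the brass inner strip and about 100 mm still stands above it, so it is in the slot. The roof is untouched. Continuing down.

>>> {"method": "play_rows", "body": {"rows": [{"x": 0,"y": 0,"z": -0.2,"roll": 0,"grip": 0.5},{"x": 0,"y": 0,"z": -0.4,"roll": 0,"grip": 0.5},{"x": 0,"y": 0,"z": -0.6,"roll": 0,"grip": 0.5},{"x": 0,"y": 0,"z": -0.8,"roll": 0,"grip": 0.5},{"x": 0,"y": 0,"z": -1.0,"roll": 0,"grip": 0.5}]}}

```text
t: 12.55
tcp_pos: [0.469, 0.0988, 0.2197]
tool_rot: [0.716, 0.698, -0.001, -0.004]
force: [-0.8, -0.1, -1.7]
finger_gap: 0.086
```

>>> {"method": "play_rows", "body": {"rows": [{"x": 0,"y": 0,"z": -0.2,"roll": 0,"grip": 0.5},{"x": 0,"y": 0,"z": -0.4,"roll": 0,"grip": 0.5},{"x": 0,"y": 0,"z": -0.6,"roll": 0,"grip": 0.5},{"x": 0,"y": 0,"z": -0.8,"roll": 0,"grip": 0.5},{"x": 0,"y": 0,"z": -1.0,"roll": 0,"grip": 0.5}]}}

```text
t: 13.05
tcp_pos: [0.4689, 0.0988, 0.2096]
tool_rot: [0.716, 0.698, -0.001, -0.004]
force: [-0.8, -0.2, -3.0]
finger_gap: 0.082
```

>>> {"method": "play_rows", "body": {"rows": [{"x": 0,"y": 0,"z": -0.2,"roll": 0,"grip": 0.5},{"x": 0,"y": 0,"z": -0.4,"roll": 0,"grip": 0.5},{"x": 0,"y": 0,"z": -0.6,"roll": 0,"grip": 0.5},{"x": 0,"y": 0,"z": -0.8,"roll": 0,"grip": 0.5},{"x": 0,"y": 0,"z": -1.0,"roll": 0,"grip": 0.5},{"x": 0,"y": 0,"z": -1.2,"roll": 0,"grip": 0.5}]}}

```text
t: 13.65
tcp_pos: [0.4689, 0.0988, 0.1974]
tool_rot: [0.716, 0.698, -0.001, -0.004]
force: [-0.7, 0.4, -2.1]
finger_gap: 0.085
```

>>> {"method": "play_rows", "body": {"rows": [{"x": 0,"y": 0,"z": -0.2,"roll": 0,"grip": 0.5},{"x": 0,"y": 0,"z": -0.4,"roll": 0,"grip": 0.5},{"x": 0,"y": 0,"z": -0.6,"roll": 0,"grip": 0.5},{"x": 0,"y": 0,"z": -0.8,"roll": 0,"grip": 0.5},{"x": 0,"y": 0,"z": -1.0,"roll": 0,"grip": 0.5},{"x": 0,"y": 0,"z": -1.2,"roll": 0,"grip": 0.5}]}}

```text
t: 14.25
tcp_pos: [0.4688, 0.0988, 0.1852]
tool_rot: [0.716, 0.698, -0.001, -0.004]
force: [-0.5, 1.1, -1.8]
finger_gap: 0.086
```

>>> {"method": "play_rows", "body": {"rows": [{"x": 0,"y": 0,"z": -0.2,"roll": 0,"grip": 0.5},{"x": 0,"y": 0,"z": -0.4,"roll": 0,"grip": 0.5},{"x": 0,"y": 0,"z": -0.6,"roll": 0,"grip": 0.5},{"x": 0,"y": 0,"z": -0.8,"roll": 0,"grip": 0.5}]}}

```text
t: 14.65
tcp_pos: [0.4682, 0.0988, 0.177]
tool_rot: [0.716, 0.698, -0.001, -0.004]
force: [-2.7, -0.6, 0.6]
finger_gap: 0.085
```

>>> {"method": "play_rows", "body": {"rows": [{"x": 0,"y": 0,"z": -0.15,"roll": 0,"grip": 0.5},{"x": 0,"y": 0,"z": -0.3,"roll": 0,"grip": 0.5}]}}

```text
t: 14.85
tcp_pos: [0.4681, 0.0989, 0.1738]
tool_rot: [0.716, 0.698, -0.001, -0.005]
force: [-1.7, 0.2, 1.2]
finger_gap: 0.085
```

>>> {"method": "play_rows", "body": {"rows": [{"x": 0,"y": 0,"z": 0,"roll": 0,"grip": 1.2},{"x": 0,"y": 0,"z": 0,"roll": 0,"grip": 2},{"x": 0,"y": 0,"z": 0,"roll": 0,"grip": 2.6},{"x": 0,"y": 0,"z": 0,"roll": 0,"grip": 2.6},{"x": 0,"y": 0,"z": 2,"roll": 0,"grip": 2.6},{"x": 0,"y": 0,"z": 4,"roll": 0,"grip": 2.6},{"x": 0,"y": 0,"z": 6,"roll": 0,"grip": 2.6},{"x": 0,"y": 0,"z": 7,"roll": 0,"grip": 2.6},{"x": 0,"y": 0,"z": 7,"roll": 0,"grip": 0},{"x": 0,"y": 0,"z": 7,"roll": 0,"grip": 0},{"x": 0,"y": 0,"z": 7,"roll": 0,"grip": 0},{"x": 0,"y": 0,"z": 7,"roll": 0,"grip": 0}]}}

```text
t: 16.05
tcp_pos: [0.4676, 0.0988, 0.2428]
tool_rot: [0.716, 0.698, -0.002, -0.005]
force: [0.3, -0.5, 0.8]
finger_gap: 0.001
```

Run:
```python
from h import *
print({k:manip.sense()[k] for k in("t","tcp_pos","force","finger_gap")})
cv2.imwrite("pics/scene6.png",snapshot("scene")[:,:,::-1]); S=cv2.imread("pics/scene6.png")
cv2.imwrite("pics/c8.png",zoom(S,"scene",262,130,75,80,7))
```

```text
{'t': 16.05, 'tcp_pos': array([0.46756723, 0.09884859, 0.24283563]), 'force': array([ 0.31828664, -0.46451899,  0.84180323]), 'finger_gap': 0.0012694262249083239}
```

View pics/c8.png

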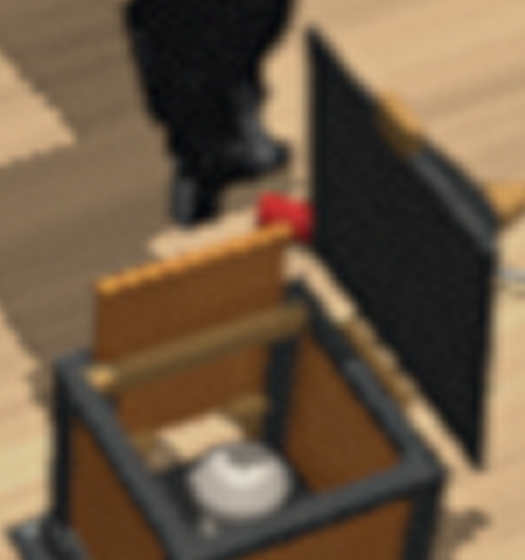

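The pane stands in the slot on its own, with its bottom at the clips (visible below the brass strip). The shut fingers are above its top edge. Pressing down slowly.

>>> {"method": "play_rows", "body": {"rows": [{"x": 0.1,"y": 0.05,"z": -0.6,"roll": 0,"grip": 0},{"x": 0.1,"y": 0.05,"z": -1.2,"roll": 0,"grip": 0},{"x": 0.1,"y": 0.05,"z": -1.6,"roll": 0,"grip": 0},{"x": 0.1,"y": 0.05,"z": -1.9,"roll": 0,"grip": 0},{"x": 0.1,"y": 0.05,"z": -2.1,"roll": 0,"grip": 0}]}}

```text
t: 16.6
tcp_pos: [0.4685, 0.0994, 0.2214]
tool_rot: [0.716, 0.698, -0.002, -0.006]
force: [0.3, -0.3, 0.9]
finger_gap: -0.0
```

>>> {"method": "play_rows", "body": {"rows": [{"x": 0,"y": 0,"z": -0.1,"roll": 0,"grip": 0},{"x": 0,"y": 0,"z": -0.2,"roll": 0,"grip": 0},{"x": 0,"y": 0,"z": -0.3,"roll": 0,"grip": 0},{"x": 0,"y": 0,"z": -0.4,"roll": 0,"grip": 0}]}}

```text
t: 17.0
tcp_pos: [0.4687, 0.0993, 0.2176]
tool_rot: [0.716, 0.698, -0.002, -0.005]
force: [0.3, -0.1, 1.8]
finger_gap: 0.001
```

>>> {"method": "play_rows", "body": {"rows": [{"x": 0,"y": 0,"z": -0.1,"roll": 0,"grip": 0},{"x": 0,"y": 0,"z": -0.2,"roll": 0,"grip": 0},{"x": 0,"y": 0,"z": -0.3,"roll": 0,"grip": 0},{"x": 0,"y": 0,"z": -0.4,"roll": 0,"grip": 0}]}}

```text
t: 17.4
tcp_pos: [0.4687, 0.0993, 0.2136]
tool_rot: [0.716, 0.698, -0.002, -0.005]
force: [-0.1, -0.0, 2.9]
finger_gap: -0.003
```

>>> {"method": "play_rows", "body": {"rows": [{"x": 0,"y": 0,"z": -0.15,"roll": 0,"grip": 0},{"x": 0,"y": 0,"z": -0.3,"roll": 0,"grip": 0},{"x": 0,"y": 0,"z": -0.45,"roll": 0,"grip": 0},{"x": 0,"y": 0,"z": -0.6,"roll": 0,"grip": 0},{"x": 0,"y": 0,"z": -0.75,"roll": 0,"grip": 0},{"x": 0,"y": 0,"z": -0.9,"roll": 0,"grip": 0},{"x": 0,"y": 0,"z": -1.05,"roll": 0,"grip": 0}]}}

```text
t: 18.1
tcp_pos: [0.4686, 0.0993, 0.2029]
tool_rot: [0.716, 0.698, -0.002, -0.005]
force: [-1.0, 0.1, 1.9]
finger_gap: 0.003
```

>>> {"method": "play_rows", "body": {"rows": [{"x": 0,"y": 0,"z": -0.15,"roll": 0,"grip": 0},{"x": 0,"y": 0,"z": -0.3,"roll": 0,"grip": 0},{"x": 0,"y": 0,"z": -0.45,"roll": 0,"grip": 0},{"x": 0,"y": 0,"z": -0.6,"roll": 0,"grip": 0},{"x": 0,"y": 0,"z": -0.75,"roll": 0,"grip": 0},{"x": 0,"y": 0,"z": -0.9,"roll": 0,"grip": 0},{"x": 0,"y": 0,"z": -1.05,"roll": 0,"grip": 0}]}}

```text
t: 18.8
tcp_pos: [0.4685, 0.0994, 0.1923]
tool_rot: [0.716, 0.698, -0.002, -0.005]
force: [-0.9, -0.7, 2.2]
finger_gap: 0.001
```

>>> {"method": "play_rows", "body": {"rows": [{"x": 0,"y": 0,"z": -0.15,"roll": 0,"grip": 0},{"x": 0,"y": 0,"z": -0.3,"roll": 0,"grip": 0},{"x": 0,"y": 0,"z": -0.45,"roll": 0,"grip": 0},{"x": 0,"y": 0,"z": -0.6,"roll": 0,"grip": 0},{"x": 0,"y": 0,"z": -0.75,"roll": 0,"grip": 0},{"x": 0,"y": 0,"z": -0.9,"roll": 0,"grip": 0},{"x": 0,"y": 0,"z": -1.0,"roll": 0,"grip": 0}]}}

```text
t: 19.5
tcp_pos: [0.4685, 0.0993, 0.1822]
tool_rot: [0.716, 0.698, -0.002, -0.005]
force: [-0.4, -0.3, 0.9]
finger_gap: -0.002
```

>>> {"method": "play_rows", "body": {"rows": [{"x": 0,"y": 0,"z": -0.15,"roll": 0,"grip": 0},{"x": 0,"y": 0,"z": -0.3,"roll": 0,"grip": 0},{"x": 0,"y": 0,"z": -0.45,"roll": 0,"grip": 0},{"x": 0,"y": 0,"z": -0.6,"roll": 0,"grip": 0},{"x": 0,"y": 0,"z": -0.75,"roll": 0,"grip": 0},{"x": 0,"y": 0,"z": -0.9,"roll": 0,"grip": 0}]}}

```text
t: 20.1
tcp_pos: [0.4685, 0.0994, 0.173]
tool_rot: [0.716, 0.698, -0.002, -0.005]
force: [-0.5, 0.5, 1.7]
finger_gap: -0.005
```

>>> {"method": "play_rows", "body": {"rows": [{"x": 0,"y": 0,"z": -0.1,"roll": 0,"grip": 0},{"x": 0,"y": 0,"z": -0.2,"roll": 0,"grip": 0},{"x": 0,"y": 0,"z": -0.3,"roll": 0,"grip": 0}]}}

```text
t: 20.4
tcp_pos: [0.4685, 0.0994, 0.17]
tool_rot: [0.716, 0.698, -0.002, -0.005]
force: [-0.3, 0.2, 2.3]
finger_gap: 0.003
```

>>> {"method": "play_rows", "body": {"rows": [{"x": 0,"y": 0,"z": -0.05,"roll": 0,"grip": 0},{"x": 0,"y": 0,"z": -0.1,"roll": 0,"grip": 0}]}}

```text
t: 20.6
tcp_pos: [0.4685, 0.0995, 0.1691]
tool_rot: [0.716, 0.698, -0.002, -0.006]
force: [-1.5, 0.5, 7.6]
finger_gap: -0.001
```

>>> {"method": "play_rows", "body": {"rows": [{"x": 0,"y": 0,"z": -0.05,"roll": 0,"grip": 0},{"x": 0,"y": 0,"z": -0.1,"roll": 0,"grip": 0}]}}

```text
t: 20.8
tcp_pos: [0.4689, 0.0997, 0.169]
tool_rot: [0.716, 0.698, -0.001, -0.005]
force: [-1.8, 0.8, 12.4]
finger_gap: 0.002
```

The pane hit the hard stop at TCP z 0.169, which puts its top at 0.152 m, exactly home; the push was 12 N. Retreating upward, then solving for the roof angle.

>>> {"method": "play_rows", "body": {"rows": [{"x": 0,"y": 0,"z": 2,"roll": 0,"grip": 0},{"x": 0,"y": 0,"z": 6,"roll": 0,"grip": 0},{"x": -1,"y": -2,"z": 10,"roll": 0,"grip": 0},{"x": -2,"y": -4,"z": 14,"roll": 0,"grip": 0},{"x": -2,"y": -6,"z": 18,"roll": 0,"grip": 0},{"x": -2,"y": -8,"z": 20,"roll": 0,"grip": 0},{"x": -2,"y": -10,"z": 20,"roll": 0,"grip": 0}]}}

```text
t: 21.5
tcp_pos: [0.4507, -0.0015, 0.3726]
tool_rot: [0.716, 0.698, 0.001, -0.001]
force: [-0.1, -0.6, -0.3]
finger_gap: -0.002
```

Run:
```python
from h import *
print({k:manip.sense()[k] for k in("t","tcp_pos","force")})
ob=[("scene",(321.7,147.8)),("top",(188.1,135.1)),("top",(188.6,135))]
for c in("scene","top"):
    im=snapshot(c); cv2.imwrite(f"pics/{c}7.png",im[:,:,::-1])
    r=landmark_of("roof_tab",c)[:2]; print(c,r)
L=np.array([.530,.098]); R=Rz(-.025)
def tab(th): h=np.array([.530,.098,0])+R@[0,.078,.154]; return h+R@[0,-.162*np.cos(th)+.007*np.sin(th),.162*np.sin(th)+.007*np.cos(th)]
for th in np.arange(1.4,1.8,.05): print(round(th,2),tab(th).round(3),[np.round(proj(tab(th),c)-p,1).tolist() for c,p in ob])
a=cv2.imread("pics/scene7.png");b=cv2.imread("pics/top7.png")
cv2.imwrite("pics/c9.png",np.hstack([zoom(b,"top",165,100,90,90,4),zoom(a,"scene",258,130,90,90,4)]))
```

```text
{'t': 21.5, 'tcp_pos': array([ 0.45073621, -0.00145007,  0.37256855]), 'force': array([-0.08095163, -0.57668009, -0.2943714 ])}
scene [{'point': [322.6, 147.4], 'score': 0.86}]
top [{'point': [189.9, 137.4], 'score': 0.85}, {'point': [192.6, 152.7], 'score': 0.32}]
1.4 [0.531 0.155 0.315] [[-4.8, 0.2], [2.8, 1.5], [2.3, 1.6]]
1.45 [0.532 0.163 0.316] [[-2.5, -0.7], [-0.3, 1.4], [-0.8, 1.5]]
1.5 [0.532 0.172 0.316] [[-0.3, -1.6], [-3.3, 1.3], [-3.8, 1.4]]
1.55 [0.532 0.18  0.316] [[2.0, -2.3], [-6.4, 1.3], [-6.9, 1.4]]
1.6 [0.532 0.188 0.316] [[4.2, -2.9], [-9.4, 1.3], [-9.9, 1.4]]
1.65 [0.532 0.196 0.315] [[6.4, -3.4], [-12.4, 1.3], [-12.9, 1.4]]
1.7 [0.533 0.204 0.314] [[8.5, -3.9], [-15.3, 1.4], [-15.8, 1.5]]
1.75 [0.533 0.212 0.312] [[10.6, -4.2], [-18.2, 1.6], [-18.7, 1.7]]
1.8 [0.533 0.22  0.31 ] [[12.6, -4.4], [-20.9, 1.7], [-21.4, 1.8]]
```

View pics/c9.png

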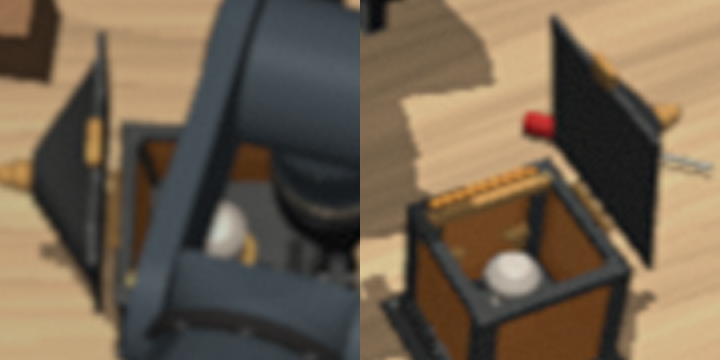

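The pane fills its side and stands just proud of the rail, level with home. The roof is at about 1.47 rad, tab at scene (322,147) and top (189,137), which gives (0.532, 0.167, 0.316). Going behind the tab.

>>> {"method": "play_rows", "body": {"rows": [{"x": 3,"y": 4,"z": 0.5,"roll": 0,"grip": 0},{"x": 6,"y": 8,"z": 0.5,"roll": 0,"grip": 0},{"x": 8.1,"y": 12,"z": 0.5,"roll": 0,"grip": 0},{"x": 8.1,"y": 16,"z": 0.5,"roll": 0,"grip": 0},{"x": 8.1,"y": 19,"z": 0.5,"roll": 0,"grip": 0},{"x": 8.1,"y": 20.2,"z": 0.5,"roll": 0,"grip": 0},{"x": 8.1,"y": 20.2,"z": 0,"roll": 0,"grip": 0},{"x": 8.1,"y": 20.2,"z": -1.5,"roll": 0,"grip": 0},{"x": 8.1,"y": 20.2,"z": -3.5,"roll": 0,"grip": 0},{"x": 8.1,"y": 20.2,"z": -5,"roll": 0,"grip": 0},{"x": 8.1,"y": 20.2,"z": -5.2,"roll": 0,"grip": 0}]}}

```text
t: 22.8
tcp_pos: [0.528, 0.2002, 0.3139]
tool_rot: [0.717, 0.697, -0.004, -0.007]
force: [-1.0, -0.5, 0.7]
finger_gap: 0.001
```

>>> {"method": "play_rows", "body": {"rows": [{"x": 0,"y": -0.5,"z": 0,"roll": 0,"grip": 0},{"x": 0,"y": -1.0,"z": 0,"roll": 0,"grip": 0},{"x": 0,"y": -1.5,"z": 0,"roll": 0,"grip": 0},{"x": 0,"y": -2.0,"z": 0,"roll": 0,"grip": 0},{"x": 0,"y": -2.5,"z": 0,"roll": 0,"grip": 0},{"x": 0,"y": -3.0,"z": 0,"roll": 0,"grip": 0},{"x": 0,"y": -3.5,"z": 0,"roll": 0,"grip": 0},{"x": 0,"y": -4.0,"z": 0,"roll": 0,"grip": 0}]}}

```text
t: 23.6
tcp_pos: [0.5281, 0.1598, 0.314]
tool_rot: [0.717, 0.697, -0.004, -0.007]
force: [0.4, 3.2, 0.0]
finger_gap: -0.001
```

Contact with the tab (3 N). Now following the arc.

>>> {"method": "play_rows", "body": {"rows": [{"x": 0,"y": -0.8,"z": 0.1,"roll": 0,"grip": 0},{"x": 0,"y": -1.7,"z": 0,"roll": 0,"grip": 0},{"x": 0,"y": -2.6,"z": -0.3,"roll": 0,"grip": 0},{"x": 0,"y": -3.5,"z": -0.6,"roll": 0,"grip": 0},{"x": 0,"y": -4.4,"z": -1.1,"roll": 0,"grip": 0},{"x": 0,"y": -5.3,"z": -1.6,"roll": 0,"grip": 0},{"x": 0,"y": -6.1,"z": -2.1,"roll": 0,"grip": 0}]}}

```text
t: 24.3
tcp_pos: [0.5275, 0.0974, 0.2925]
tool_rot: [0.717, 0.697, -0.005, -0.007]
force: [-3.7, -0.1, 3.7]
finger_gap: 0.003
```

>>> {"method": "play_rows", "body": {"rows": [{"x": 0,"y": -0.8,"z": -0.6,"roll": 0,"grip": 0},{"x": 0,"y": -1.6,"z": -1.25,"roll": 0,"grip": 0},{"x": 0,"y": -2.4,"z": -1.9,"roll": 0,"grip": 0},{"x": 0,"y": -3.1,"z": -2.6,"roll": 0,"grip": 0},{"x": 0,"y": -3.9,"z": -3.3,"roll": 0,"grip": 0},{"x": 0,"y": -4.6,"z": -4.1,"roll": 0,"grip": 0}]}}

```text
t: 24.9
tcp_pos: [0.5278, 0.0507, 0.251]
tool_rot: [0.717, 0.697, -0.004, -0.007]
force: [-0.2, -0.2, 0.7]
finger_gap: 0.004
```

>>> {"method": "play_rows", "body": {"rows": [{"x": 0,"y": -0.7,"z": -0.9,"roll": 0,"grip": 0},{"x": 0,"y": -1.35,"z": -1.8,"roll": 0,"grip": 0},{"x": 0,"y": -1.9,"z": -2.9,"roll": 0,"grip": 0},{"x": 0,"y": -2.4,"z": -4.0,"roll": 0,"grip": 0}]}}

```text
t: 25.3
tcp_pos: [0.5278, 0.0261, 0.21]
tool_rot: [0.717, 0.697, -0.005, -0.007]
force: [0.3, -0.3, 1.1]
finger_gap: 0.001
```

>>> {"method": "play_rows", "body": {"rows": [{"x": 0,"y": -0.2,"z": -0.6,"roll": 0,"grip": 0},{"x": 0,"y": -0.3,"z": -1.2,"roll": 0,"grip": 0},{"x": 0,"y": -0.4,"z": -1.6,"roll": 0,"grip": 0},{"x": 0,"y": -0.5,"z": -2.0,"roll": 0,"grip": 0}]}}

```text
t: 25.7
tcp_pos: [0.5277, 0.0217, 0.1917]
tool_rot: [0.717, 0.697, -0.004, -0.008]
force: [-8.3, 3.8, 37.0]
finger_gap: 0.002
```

37 N came sooner than expected. Backing off and looking.

>>> {"method": "play_rows", "body": {"rows": [{"x": 0,"y": 0,"z": 1,"roll": 0,"grip": 0},{"x": 0,"y": -1,"z": 4,"roll": 0,"grip": 0},{"x": -3,"y": -5,"z": 8,"roll": 0,"grip": 0},{"x": -6,"y": -10,"z": 10,"roll": 0,"grip": 0},{"x": -9,"y": -14,"z": 10,"roll": 0,"grip": 0}]}}

```text
t: 26.2
tcp_pos: [0.4523, -0.1005, 0.2911]
tool_rot: [0.716, 0.698, -0.003, -0.004]
force: [0.9, -1.1, 0.2]
finger_gap: 0.001
```

Run:
```python
from h import *
print({k:manip.sense()[k] for k in("t","tcp_pos","force")})
for c in("scene","top"):
    im=snapshot(c); cv2.imwrite(f"pics/{c}8.png",im[:,:,::-1])
    print(c,[(np.round(r["point"],1).tolist(),round(r["score"],2)) for r in landmark_of("roof_tab",c)[:2]])
R=Rz(-.025)
def tab(th): h=np.array([.530,.098,0])+R@[0,.078,.154]; return h+R@[0,-.162*np.cos(th)+.007*np.sin(th),.162*np.sin(th)+.007*np.cos(th)]
for th in (0,.05,.1,.2): print(th,tab(th).round(3),[proj(tab(th),c).round(1).tolist() for c in("scene","top")])
a=cv2.imread("pics/scene8.png");b=cv2.imread("pics/top8.png")
cv2.imwrite("pics/c10.png",np.hstack([zoom(b,"top",180,115,80,90,5),zoom(a,"scene",258,140,80,90,5)]))
```

```text
{'t': 26.2, 'tcp_pos': array([ 0.45229265, -0.1004553 ,  0.29110364]), 'force': array([ 0.86121985, -1.11162882,  0.23907528])}
scene [([275.6, 194.9], 0.91), ([298.0, 217.0], 0.73)]
top [([246.8, 153.3], 0.86), ([135.0, 137.3], 0.35)]
0 [0.528 0.014 0.161] [[274.5, 194.8], [245.2, 153.0]]
0.05 [0.528 0.015 0.169] [[274.8, 193.1], [244.9, 152.3]]
0.1 [0.528 0.016 0.177] [[275.1, 191.4], [244.5, 151.5]]
0.2 [0.528 0.019 0.193] [[276.1, 187.9], [243.3, 150.0]]
```

View pics/c10.png

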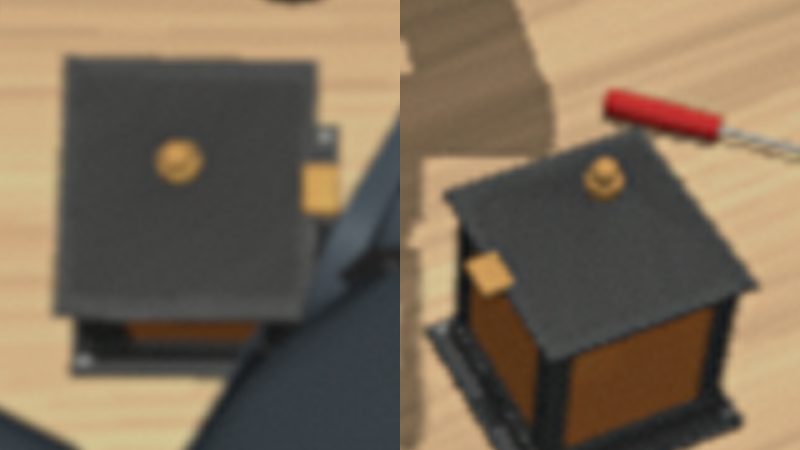

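The roof looks shut: the tab at scene (275.6,194.9) and top (246.8,153.3) matches the 0 rad prediction. I'll confirm by pressing on the tab alone, farther out from the hip.

>>> {"method": "play_rows", "body": {"rows": [{"x": 3,"y": 4,"z": 0,"roll": 0,"grip": 0},{"x": 6,"y": 8,"z": 0,"roll": 0,"grip": 0},{"x": 7.6,"y": 10.5,"z": -2,"roll": 0,"grip": 0},{"x": 7.6,"y": 10.5,"z": -5,"roll": 0,"grip": 0},{"x": 7.6,"y": 10.5,"z": -8,"roll": 0,"grip": 0},{"x": 7.6,"y": 10.5,"z": -9.5,"roll": 0,"grip": 0},{"x": 7.6,"y": 10.5,"z": -10,"roll": 0,"grip": 0},{"x": 7.6,"y": 10.5,"z": -10.2,"roll": 0,"grip": 0}]}}

```text
t: 27.2
tcp_pos: [0.5272, 0.0065, 0.1862]
tool_rot: [0.718, 0.696, -0.004, -0.008]
force: [-0.6, 0.2, 0.4]
finger_gap: 0.001
```

>>> {"method": "play_rows", "body": {"rows": [{"x": 0,"y": 0,"z": -0.2,"roll": 0,"grip": 0},{"x": 0,"y": 0,"z": -0.4,"roll": 0,"grip": 0}]}}

```text
t: 27.4
tcp_pos: [0.5282, 0.0068, 0.1835]
tool_rot: [0.717, 0.697, -0.003, -0.007]
force: [-1.7, 0.6, 12.1]
finger_gap: -0.0
```

>>> {"method": "play_rows", "body": {"rows": [{"x": 0,"y": 0,"z": -0.1,"roll": 0,"grip": 0},{"x": 0,"y": 0,"z": -0.1,"roll": 0,"grip": 0}]}}

```text
t: 27.6
tcp_pos: [0.5285, 0.0066, 0.1836]
tool_rot: [0.717, 0.697, -0.003, -0.006]
force: [-1.5, -0.1, 4.6]
finger_gap: 0.001
```

>>> {"method": "play_rows", "body": {"rows": [{"x": 0,"y": 0,"z": 1,"roll": 0,"grip": 0},{"x": 0,"y": -1,"z": 4,"roll": 0,"grip": 0},{"x": -3,"y": -5,"z": 8,"roll": 0,"grip": 0},{"x": -6,"y": -10,"z": 10,"roll": 0,"grip": 0},{"x": -9,"y": -15,"z": 12,"roll": 0,"grip": 0},{"x": -9,"y": -20,"z": 12,"roll": 0,"grip": 0},{"x": -9,"y": -24,"z": 12,"roll": 0,"grip": 0},{"x": -9,"y": -24,"z": 12,"roll": 0,"grip": 0}]}}

```text
t: 28.4
tcp_pos: [0.4386, -0.2379, 0.3056]
tool_rot: [0.719, 0.695, -0.003, -0.003]
force: [0.4, -0.1, 0.4]
finger_gap: 0.003
```

Run:
```python
from h import *
for c in("scene","top"):
    im=snapshot(c); cv2.imwrite(f"pics/{c}9.png",im[:,:,::-1])
    print(c,[(np.round(r["point"],1).tolist(),round(r["score"],2)) for r in landmark_of("roof_tab",c)[:2]])
p=cv2.imread("pics/scene9.png"); print(manip.sense()["force"],manip.sense()["t"])
R=Rz(-.025)
def tab(th,o=.0125): h=np.array([.530,.098,0])+R@[0,.078,.154]; return h+R@[0,-.162*np.cos(th)+o*np.sin(th),.162*np.sin(th)+o*np.cos(th)]
print([proj(tab(t),"scene").round(1).tolist() for t in(0,.05,.1)])
```

```text
scene [([273.8, 196.3], 0.98)]
top [([245.7, 152.0], 0.64)]
[-0.63296627  0.86323932 -0.6657886 ] 28.6
[[274.6, 193.7], [274.9, 192.0], [275.3, 190.3]]
```

```bash
python3 -c "
from station import sign_off; print(sign_off())"
```

```text
the job is handed in; nothing more can be done
None
```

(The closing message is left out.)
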